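# Load the pad printer's infeed lane

### The arm

A 6-joint arm with a two-finger parallel gripper is mounted at the origin on the work surface. World frame = base frame: x ahead of the robot, y to its left, z up, the work surface at z = 0. Lengths are in m, angles in rad, forces in N, time in s.
With the tool pointing down it reaches from about 0.25 to 0.725 m from the base axis. Payload 4 kg.
Tool frame: the origin (TCP) lies on the centre line of the jaws, within the pads' length; the fingertips stand 11 mm ahead of it and the grasp point (between the pads) lies 8 mm behind it (bot.tips_ahead is the distance from the TCP to the fingertips, in m); z points along the fingers, y is the line along which they close (so a half turn about z gives the same grasp; the last joint's range is limited). The gripper opens to 85 mm and grips with 20 to 120 N. Pads are 22 mm wide; open, the fingers measure 114 mm over their backs; the gripper's body (76 mm by 85 mm) begins 54 mm behind the grasp point. The pads swing forward as they close: fully open they stand 13 mm farther back than shut.
Start: joints at [1.136, 0.241, 0.005, 1.335, 0, 1.571], TCP at [0.211, 0.453, 0.242] pointing down, gripper open.
Joint ranges: [-2.72, 2.72], [-1.05, 1.87], [-1.09, 1.28], [-1.99, 2.15], [-1.42, 1.44], [-3.14, 3.14]. Speed limits (rad/s): [2.79, 2.79, 3.14, 3.14, 3.14, 3.14].

### API

Orientations are given as a rotation vector (axis times angle).
In Python, from station import bot gives the robot as it stands. Calls block until the motion is done:
- bot.move_to(position, orientation): joint-space move of the TCP to a pose.
- bot.line_to(position, v=0.15, rotation=None): straight line of the TCP; rotation=None keeps the orientation; v is the mean speed in m/s.
- bot.set_joints(angles): joint-space move.
- bot.grip(opening): finger opening in m; the grip force is fixed at half the most; returns when the fingers have stopped.
- bot.hold(seconds).
- bot.inverse_kinematics(position, orientation): joint angles nearest the present ones, or None.
- bot.capture(name): name is "scene" or "top" or "wrist"; returns the picture (384x512x3 uint8, red, green, blue); there is no depth.
- bot.get_calibration(name): a dict with "fx", "fy", "cx", "cy" (pixels), "xyz" and "attitude" of the camera in the world. Camera axes: x right, y up, looking along -z (the intrinsics and any distortion apply to the point x, -y, -z); pixel columns grow to the right and rows downward; lengths in m; the calibration is good to about 2 mm. The wrist camera is an equidistant fisheye: a pixel r from the principal point sees the ray r / f radians off the axis. A picture is of the moment at which its call begins: read the wrist's pose just before it. get_calibration takes no time and is no camera call; for the wrist camera it gives the pose at the moment of the call.
A pose or a line that the arm cannot do raises bot.Unreachable and nothing moves.
- bot.sign_off(): hands the job in; it is judged then, once.
Readings, each from a call of its own:
- bot.current_clock(): time.
- bot.current_q(): joint angles.
- bot.current_qvel(): joint speeds.
- bot.current_joint_torque(): joint torques, N m.
- bot.current_eef_pos(): TCP position.
- bot.current_eef_rot(): TCP orientation.
- bot.current_force(): force on the tool from outside, world axes, zero at the start.
- bot.current_ft_torque(): the same for the moment, N m.
- bot.current_width(): finger opening in m.
- bot.current_grasp_force(): force on a finger pad.
Only numpy, scipy, OpenCV 4.12 (cv2) and the standard library are available. Lean on these libraries where they do the work, as an engineer would, in place of code of your own. Each camera call takes 0.05 s, during which the arm holds its last target. There are 200 camera calls.

### The job

Slide the four aluminium pieces along the bench into the infeed lane between the guide rails: the setup piece with the stem first, then the three plain blanks in any order, and push the file fully home under the guard, with the setup piece against the stop and every piece touching the next. Keep the pieces upright and do not lift them off the bench; steer round the jar, the ink cup and the dish and leave those where they are.

Things in the scene. Friction and masses are not known exactly. Their poses are not given: they have to be found in the camera images.
- lane: Infeed lane fixed to the bench: two aluminium guide rails 10 mm tall, 8 mm thick, 39 mm apart inside, with no floor (pieces stand on the bench, z = 0). Origin on the bench midway between the rails where they start to run parallel; x points down the lane, y left, z up. Flared lead-ins reach from x = -41 to 0 mm, 75 mm wide outside. Four closed-up pieces stand at x = 172, 136, 100, 64 mm.
- lane_stop (a point): Foot of the face of the 35 mm tall steel stop block that closes the lane, on the bench midway between the rails, 190 mm along the lane from its origin; axes as the lane's. A white column 60 mm wide and 167 mm tall stands behind it.
- guard_edge (a point): Middle of the lower edge (steel strip) of the clear guard's upright front pane, 51 mm along the lane and 78 mm above the bench; axes as the lane's. The pane is 74 mm wide, 6 mm thick, up to 169 mm high; a clear roof runs back from its top to the column. The last piece ends under it: an upright gripper meets the pane first, one tilted 25 to 45 degrees with its tips down the lane reaches under.
- setup_piece: The setup piece: a round plain-aluminium blank of the same 36 mm diameter and 50 mm body height, standing upright on the bench, but with a thin stem (16 mm in diameter, 16 mm tall) on the middle of its top, 66 mm in all. Origin: centre of its underside; z up.
- blank1: A round turned plain-aluminium blank standing upright on the bench, 36 mm in diameter and 50 mm tall, flat top with a small dark disc. Origin: centre of its underside; z up.
- blank2: A round turned plain-aluminium blank standing upright on the bench, 36 mm in diameter and 50 mm tall, flat top with a small dark disc. Origin: centre of its underside; z up.
- blank3: A round turned plain-aluminium blank standing upright on the bench, 36 mm in diameter and 50 mm tall, flat top with a small dark disc. Origin: centre of its underside; z up.
- ink_jar: Bystander: a white plastic jar with a black cap, 46 mm in diameter and 46 mm tall, standing loose on the bench. Origin: centre of its underside.
- ink_cup: Bystander: a steel ink cup, 50 mm in diameter and 22 mm tall with a 38 mm dark step on top, 34 mm in all, loose on the bench. Origin: centre of its underside.
- dish: Bystander: a small white parts dish, 52 mm in diameter and 18 mm tall, loose on the bench. Origin: centre of its underside.

How it is judged:
By the outcome, as a careful person would: the job done as asked, in the order asked, and still so for the second after the job is handed in, with the robot touching nothing.
It also fails if it takes over 72 s, if anything falls off the work surface, if the arm or the gripper's body presses on something with over 40 N, if the wrist force passes 120 N, or if a joint passes its speed limit or range.

## Working session

There is one attempt and no reset: what is moved stays moved. The work goes in short steps, each a Python script; the robot and the scene stay as the last script left them, time stands still between calls to the robot, and variables do not carry over. Pictures are saved under pics/ and viewed, at most 10 in all, crops included, and the job is handed in when it is done.

```bash
ls; mkdir -p pics; python3 - <<'E'
from station import bot
import cv2
for n in ("scene","top"):
    cv2.imwrite(f"pics/{n}0.png",cv2.cvtColor(bot.capture(n),cv2.COLOR_RGB2BGR)); print(n,bot.get_calibration(n))
print(bot.get_calibration("wrist"),bot.current_clock(),bot.current_eef_rot())
E
```

```text
pics
scene {'fx': 389.31595023307904, 'fy': 389.31595023307904, 'cx': 257.6275427750993, 'cy': 194.9657075520105, 'xyz': array([1.40158293, 0.25273604, 0.63367746]), 'attitude': array([0.70970911, 0.88656709, 1.57548259])}
top {'fx': 440.64539444334423, 'fy': 440.64539444334423, 'cx': 262.45761099224137, 'cy': 184.74243735286635, 'xyz': array([0.4134128 , 0.04005757, 1.08271432]), 'attitude': array([ 0.10221197, -0.08486276, -1.57753874])}
{'fx': 297.3186396354542, 'fy': 297.3186396354542, 'cx': 257.4642997648119, 'cy': 192.21568614273832, 'xyz': array([0.14396558, 0.48457871, 0.3724674 ]), 'attitude': array([-0.25711407, -0.16230546,  1.12781757])} 0.1 [-6.77560922e-01 -3.06727567e+00  2.91229748e-03]
```

View pics/top0.png

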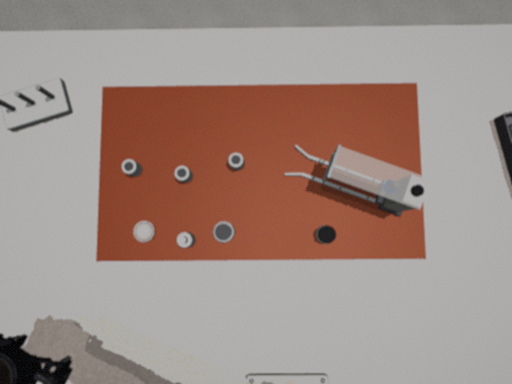

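View pics/scene0.png

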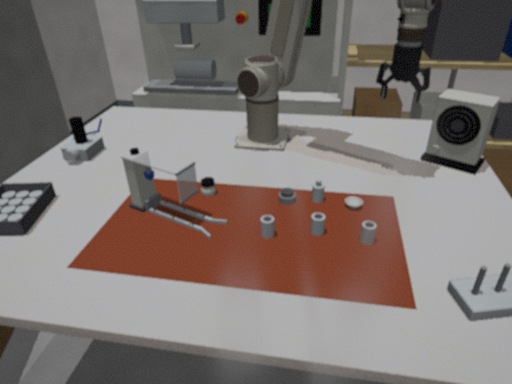

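The top view shows blanks at about (130,167), (182,174) and (236,160), the setup piece at (185,240), the dish at (144,231), the cup at (223,232) and the jar at (326,234). The lane mouth is near (297,160) and points right and slightly down. The scene view agrees. Next I enlarge it for measuring.

```bash
cat > h.py <<'E'
import numpy as np, cv2
from scipy.spatial.transform import Rotation as R
def px2w(c,uv,z):
    "pixels of a pinhole camera to world points on the plane of height z"
    uv=np.atleast_2d(uv).astype(float)
    d=np.c_[(uv[:,0]-c['cx'])/c['fx'],-(uv[:,1]-c['cy'])/c['fy'],-np.ones(len(uv))]
    d=R.from_rotvec(c['attitude']).apply(d)
    return c['xyz']+d*((z-c['xyz'][2])/d[:,2])[:,None]
def w2px(c,p):
    q=R.from_rotvec(c['attitude']).inv().apply(np.atleast_2d(p)-c['xyz'])
    return np.c_[c['cx']-c['fx']*q[:,0]/q[:,2],c['cy']+c['fy']*q[:,1]/q[:,2]]
E
python3 - <<'E'
from station import bot
import cv2,numpy as np
from h import *
c=bot.get_calibration("top")
for n,p,z in [("b1",(129,166),.05),("b2",(182,173),.05),("b3",(236,159.5),.05),("setup",(185,239),.066),("dish",(144,231),.018),("cup",(223.5,232),.034),("jar",(327,234),.046)]: print(n,px2w(c,p,z)[0].round(4))
im=cv2.imread("pics/top0.png")
a=cv2.resize(im[130:225,280:430],None,fx=5,fy=5,interpolation=cv2.INTER_CUBIC)
b=cv2.resize(im[145:250,115:255],None,fx=5,fy=5,interpolation=cv2.INTER_CUBIC)
cv2.imwrite("pics/laneA.png",a);cv2.imwrite("pics/pcs.png",b)
E
```

```text
b1 [0.5849 0.3684 0.05  ]
b2 [0.5668 0.2417 0.05  ]
b3 [0.598  0.1134 0.05  ]
setup [0.4113 0.2296 0.066 ]
dish [0.4311 0.3378 0.018 ]
cup [0.4269 0.1443 0.034 ]
jar [ 0.4202 -0.0987  0.046 ]
```

View pics/laneA.png

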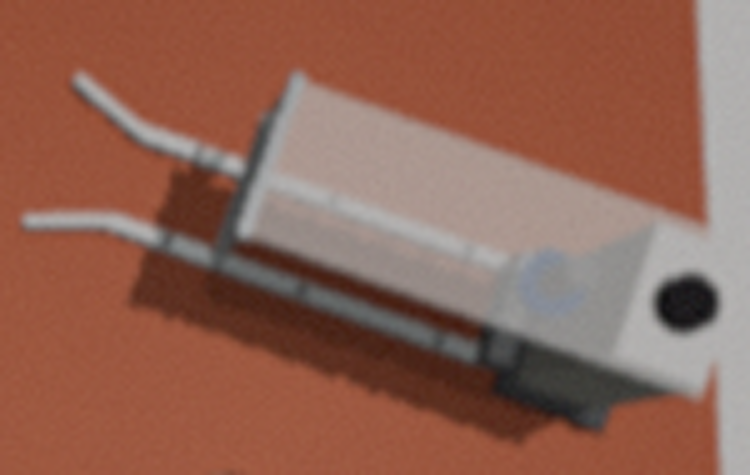

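View pics/pcs.png

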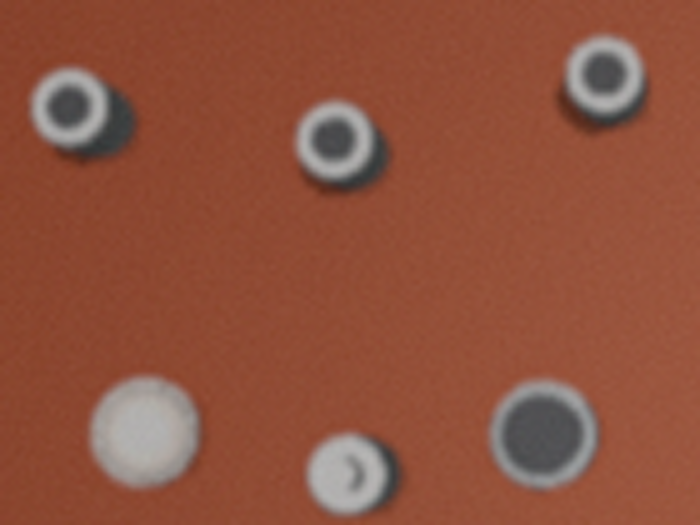

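```bash
cat >> h.py <<'E'
from scipy.optimize import least_squares
def fish(c,p):
    q=R.from_rotvec(c['attitude']).inv().apply(np.atleast_2d(p)-c['xyz'])
    x,y,z=q[:,0],-q[:,1],-q[:,2]; r=np.hypot(x,y); t=np.arctan2(r,z)
    return np.c_[c['cx']+c['fx']*t*x/r,c['cy']+c['fy']*t*y/r]
def lane2w(L,p):
    p=np.atleast_2d(p).astype(float); o=p.copy()
    o[:,:2]=p[:,:2]@np.array([[np.cos(L[2]),np.sin(L[2])],[-np.sin(L[2]),np.cos(L[2])]])+L[:2]
    return o
def ori(L,tilt,s=1):
    X=np.array([np.cos(L[2]),np.sin(L[2]),0]); Y=np.array([-X[1],X[0],0])*s
    Z=np.sin(tilt)*X-np.cos(tilt)*np.array([0,0,1]); 
    return R.from_matrix(np.c_[np.cross(Y,Z),Y,Z]).as_rotvec()
E
python3 - <<'E'
from station import bot
from h import *
c=bot.get_calibration("top")
f=lambda p,o:np.array(o)+(np.array(p)+.5)/5-.5
for n,p,z in [("b1",(69,106),.05),("b2",(334,139),.05),("b3",(604,73),.05),("setup",(348,473),.05)]: print(n,px2w(c,f(p,(115,145)),z)[0].round(4))
o=(280,130)
up=px2w(c,f([(200,155),(335,200),(470,250)],o),.01)[:,:2]; lo=px2w(c,f([(165,240),(300,290),(440,340)],o),.01)[:,:2]
be=px2w(c,f([(143,133),(118,218)],o),.01)[:,:2]; ti=px2w(c,f([(76,75),(25,221)],o),.01)[:,:2]
pane=px2w(c,f([(298,76),(244,234)],o),.169)[:,:2]
def res(L):
    g=lambda P:(P-L[:2])@np.array([[np.cos(L[2]),-np.sin(L[2])],[np.sin(L[2]),np.cos(L[2])]])
    return np.r_[g(up)[:,1]-.0235,g(lo)[:,1]+.0235,g(be)[:,0],g(ti)[:,0]+.041,g(pane)[:,0]-.050,g(pane)[:,1]-[.037,-.037]]
s=least_squares(res,[.58,-.05,-1.9]); print(s.x,(s.fun*1e3).round(1)); L=s.x
np.save("L.npy",L)
print(lane2w(L,[[-60,0,0],[190,0,0]]/np.array(1000)))
for t in (0,20,35):
  for sg in (1,-1):
    for x in (-.006,.03): print(t,sg,x,bot.inverse_kinematics(lane2w(L,[x,0,.03])[0],ori(L,np.radians(t),sg)))
# look from above the middle with the wrist
q=lane2w(L,[-.10,0,.28])[0]
for sg in (1,-1):
    if bot.inverse_kinematics(q,ori(L,0,sg)) is not None: print(sg,bot.inverse_kinematics(q,ori(L,0,sg)))
E
```

```text
b1 [0.5854 0.3698 0.05  ]
b2 [0.5682 0.2431 0.05  ]
b3 [0.5987 0.1148 0.05  ]
setup [0.4108 0.2344 0.05  ]
[ 0.58917421 -0.05425812 -1.92692935] [-0.7  0.6 -0.5  0.6 -0.4 -0.5 -0.5  2.  -0.3  0.5 -1.1 -0.6 -1.   1.7]
[[ 0.61009336  0.001977    0.        ]
 [ 0.52293023 -0.23233601  0.        ]]
0 1 -0.006 [-0.08207027  0.58942005 -0.04912678  0.9322495   0.          1.84485909]
0 1 0.03 [-0.14139266  0.57507238 -0.07572693  0.91999701  0.          1.78553669]
0 -1 -0.006 [-0.08207027  0.58942005 -0.04912678  0.9322495   0.         -1.29673357]
0 -1 0.03 [-0.14139266  0.57507238 -0.07572693  0.91999701  0.         -1.35605596]
20 1 -0.006 [ 0.07194975  0.69417811  0.09319765  1.11977556 -0.31641062  2.02284725]
20 1 0.03 [ 0.01855712  0.66717703  0.04114682  1.07719387 -0.32392634  1.96715526]
20 -1 -0.006 [ 0.07194975  0.69417811  0.09319765  1.11977556 -0.31641062 -1.11874541]
20 -1 0.03 [ 0.01855712  0.66717703  0.04114682  1.07719387 -0.32392634 -1.1744374 ]
35 1 -0.006 [ 0.16562165  0.82418284  0.23635898  1.31874269 -0.52043753  2.18274011]
35 1 0.03 [ 0.11695771  0.78893544  0.1652993   1.25599422 -0.53585601  2.12929928]
35 -1 -0.006 [ 0.16562165  0.82418284  0.23635898  1.31874269 -0.52043753 -0.95885255]
35 -1 0.03 [ 0.11695771  0.78893544  0.1652993   1.25599422 -0.53585601 -1.01229337]
1 [0.06316041 0.49378669 0.4703549  1.54736453 0.         1.99008976]
-1 [ 0.06316041  0.49378669  0.4703549   1.54736453  0.         -1.15150289]
```

```bash
python3 - <<'E'
from station import bot
from h import *
L=np.load("L.npy")
bot.move_to(lane2w(L,[-.06,0,.28])[0],ori(L,0))
c=bot.get_calibration("wrist"); im=cv2.cvtColor(bot.capture("wrist"),cv2.COLOR_RGB2BGR)
cv2.imwrite("pics/w_raw.png",im); np.save("wc.npy",c,allow_pickle=True)
im=cv2.resize(im,None,fx=1.5,fy=1.5,interpolation=cv2.INTER_CUBIC)
def pl(P,col):
    uv=fish(c,P)*1.5+.25
    cv2.polylines(im,[np.round(uv*16).astype(int)],False,col,1,cv2.LINE_AA,4)
for y in (.0195,.0275,-.0195,-.0275): pl(lane2w(L,[[x,y,.01] for x in np.linspace(0,.19,20)]),(0,255,0))
for x in (0,.046): pl(lane2w(L,[[x,-.03,.01],[x,.03,.01]]),(255,0,255))
a=np.linspace(0,6.283,40)
for n,p,r,z in [("b1",(.5854,.3698),.018,.05),("b2",(.5682,.2431),.018,.05),("b3",(.5987,.1148),.018,.05),("s",(.4108,.2344),.018,.05),("cup",(.4269,.1443),.025,.022),("jar",(.4202,-.0987),.023,.046)]:
    pl(np.c_[p[0]+r*np.cos(a),p[1]+r*np.sin(a),0*a+z],(255,255,0))
cv2.imwrite("pics/w1.png",im); print(bot.current_clock(),bot.current_eef_pos(),c['xyz'])
E
```

```text
2.3167 [0.60994399 0.00321986 0.28005848] [0.63404099 0.07181988 0.41102753]
```

View pics/w1.png

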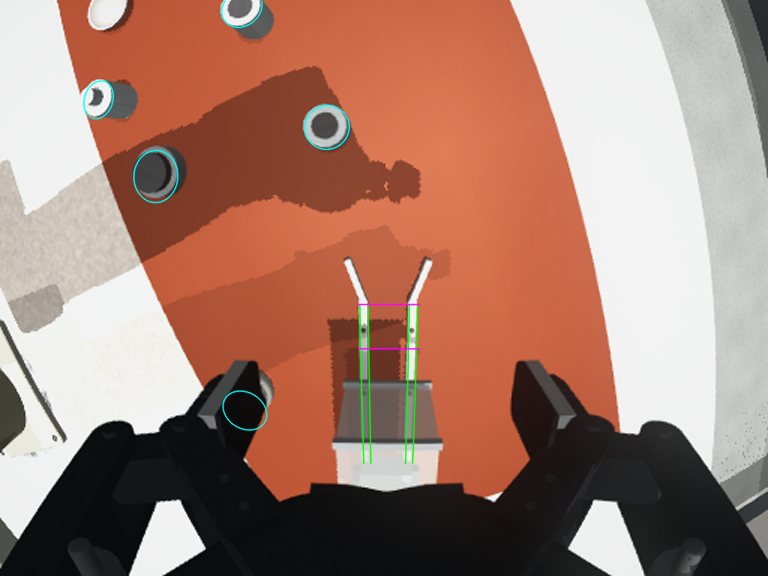

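The overlay matches: rails at x about 364 and 412, mouth at row 304, blank3 at (326,126) and the setup piece at (98,98). The estimates agree to about 1 mm, so I move the setup piece.

```bash
cat >> h.py <<'E'
from station import bot
L=np.load("L.npy"); T=np.radians(15); O=ori(L,T); ZG=.036
tz=R.from_rotvec(O).apply([0,0,1])
tcp=lambda xy,z=ZG:np.array([xy[0],xy[1],z])+.008*tz
lx=lambda x,y=0:lane2w(L,[x,y,0])[0][:2]
def fetch(xy,via,end=-.006):
    bot.move_to(tcp(xy,.14),O); bot.grip(.066); bot.line_to(tcp(xy),v=.15)
    bot.grip(.03)
    print("grip",bot.current_width(),bot.current_force().round(1),bot.current_eef_pos()-tcp(xy),bot.current_clock())
    for p in via: bot.line_to(tcp(p),v=.16)
    bot.line_to(tcp(lx(-.055)),v=.16); print("F",bot.current_force().round(1))
    bot.line_to(tcp(lx(end)),v=.08); print("F",bot.current_force().round(1),bot.current_width())
    bot.grip(.066); bot.line_to(tcp(lx(end-.03),.13),v=.2)
    print(bot.current_clock())
E
python3 - <<'E'
from h import *
fetch((.4108,.2344),[(.505,.2),(.515,.125),(.53,.05)])
cv2.imwrite("pics/a1.png",cv2.cvtColor(bot.capture("wrist"),cv2.COLOR_RGB2BGR))
E
```

```text
grip 0.03474577391577173 [0.3 0.1 5. ] [0.00080273 0.00062852 0.00118285] 5.1583
F [ 0.  -0.6  6. ]
F [0.6 0.1 6.1] 0.03467542442979214
9.7417
```

View pics/a1.png

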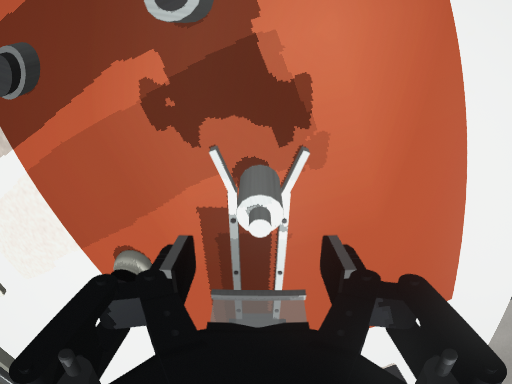

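The setup piece stands upright in the mouth at (260,210), centred between the rails. Now the blanks.

```bash
python3 - <<'E'
from h import *
fetch((.5987,.1148),[])
fetch((.5682,.2431),[(.605,.09)])
cv2.imwrite("pics/a2.png",cv2.cvtColor(bot.capture("wrist"),cv2.COLOR_RGB2BGR))
E
```

```text
grip 0.03438881332378181 [0.2 0.4 5.8] [0.00102625 0.00038426 0.00154681] 11.8333
F [-0.5 -2.5  4.7]
F [1.  0.8 5.9] 0.0347241190936405
14.525
grip 0.03416535240513009 [0.1 0.4 5.5] [0.0009808  0.00056585 0.0015909 ] 17.0
F [ 0.1 -3.8  6. ]
F [1.3 2.1 6.3] 0.034440458326948996
20.675
```

View pics/a2.png

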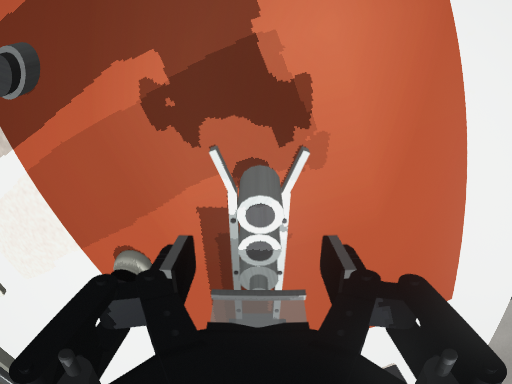

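```bash
python3 - <<'E'
from h import *
fetch((.5854,.3698),[(.605,.09)])
bot.grip(0.0); print("tips",bot.tips_ahead,bot.current_width())
t=np.radians(35); O2=ori(L,t); X=np.array([np.cos(L[2]),np.sin(L[2]),0])
d=np.sin(t)*X-np.cos(t)*np.array([0,0,1]); f=np.cos(t)*X+np.sin(t)*np.array([0,0,1])
P=lambda xc,z=.029:lane2w(L,[xc,0,z])[0]-bot.tips_ahead*d-.011*f
bot.move_to(P(-.06,.12),O2); bot.line_to(P(-.05),v=.15); print(bot.current_force().round(1),bot.current_clock())
bot.line_to(P(.036),v=.07); print(bot.current_force().round(1),bot.current_clock())
for xc in np.arange(.038,.0521,.001):
    bot.line_to(P(xc),v=.03); F=bot.current_force(); print(round(xc,3),F.round(1),round(F@X,1))
    if F@X<-12: break
bot.line_to(P(xc-.03),v=.1)
bot.line_to(P(-.09,.06),v=.2); print(bot.current_force().round(1),bot.current_clock())
bot.move_to(P(-.16,.2),O2)
for n in ("wrist","scene","top"): cv2.imwrite(f"pics/f_{n}.png",cv2.cvtColor(bot.capture(n),cv2.COLOR_RGB2BGR))
w=cv2.imread("pics/f_wrist.png"); s=cv2.imread("pics/f_scene.png")[140:250,100:240]; tp=cv2.imread("pics/f_top.png")[130:225,280:430]
r=lambda a:cv2.resize(a,(400,300),interpolation=cv2.INTER_CUBIC)
cv2.imwrite("pics/f.png",np.vstack([np.hstack([r(w),r(s)]),np.hstack([r(tp),r(cv2.imread('pics/f_top.png'))])]))
E
```

```text
grip 0.03449780181997178 [0.3 0.8 6.5] [0.00086423 0.00070881 0.00180092] 23.6167
F [-0.2 -3.2  5.8]
F [1.  0.9 5.8] 0.034858615315902425
28.0583
tips 0.011 -0.0002622665675141191
[-0.2 -0.5  0.9] 29.8667
[-0.6  0.2  0.8] 31.2417
0.038 [ 0.6  0.8 -0.5] -1.0
0.039 [ 1.4  2.1 -0.3] -2.5
0.04 [ 0.8  1.  -0.2] -1.2
0.041 [ 0.6  1.3 -0.6] -1.5
0.042 [ 1.   1.3 -0.6] -1.6
0.043 [ 0.6  1.6 -0.6] -1.7
0.044 [ 0.3  0.8 -0.2] -0.8
0.045 [ 0.7  1.9 -1. ] -2.0
0.046 [ 0.7  3.4 -1.5] -3.4
0.047 [ 1.7  5.2 -0.1] -5.5
0.048 [ 1.8  7.3 -0.1] -7.5
0.049 [ 2.9 11.   0.8] -11.3
0.05 [ 2.2 12.8  1.4] -12.8
[ 0.3  0.4 -0.4] 35.6667
```

View pics/f.png

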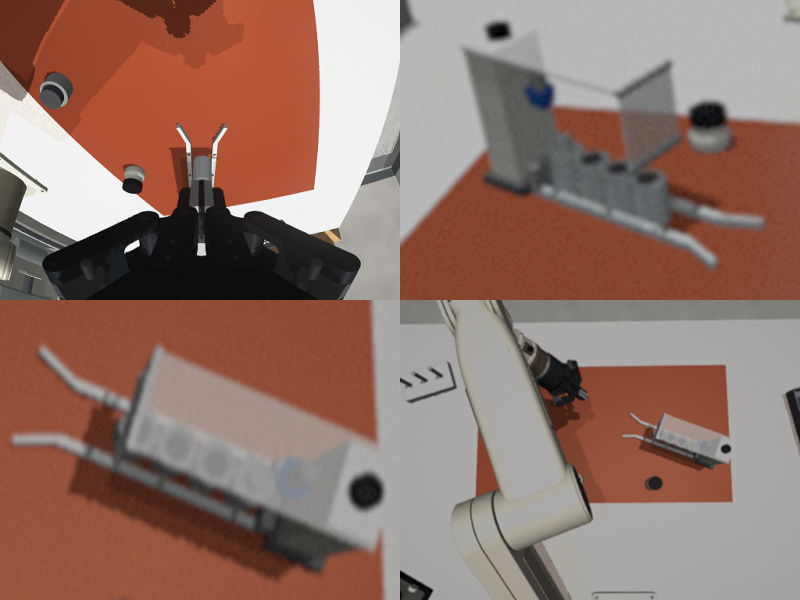

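All four pieces stand upright in the lane, setup piece first. The push force rose at 46 mm, which is where the file should meet the stop. The gripper is clear, so I hand in.

```bash
python3 -c "
from station import bot
print(bot.sign_off())"
```

```text
the job is handed in; nothing more can be done
None
```

The job is handed in at about 36 s: all four pieces stand upright in the lane, setup piece first, pushed home until the push force rose right where the file should meet the stop. I saw nothing disturb the jar, cup or dish, though the last pictures don't show the dish.

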